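Crank down the raised jack leg of the paint mixer stand

TASK

The front beam of the paint mixer stand is carried by two crank-topped jack legs; one already stands on its pad, the other still hangs above its pad. Turn the crank of the raised leg clockwise (seen from above) until its foot comes down on the pad and stands there firmly, which you feel as a clearly heavier crank; do not force it further, then let go. Leave the crank of the other leg alone.

Things in the scene. Friction and masses are not known exactly. Their poses are not given: they have to be found in the camera images.
- crank (a joint): Crank of the raised leg: flat steel arm on a grey gear head, turning about the leg's vertical axis. Rad, grows clockwise seen from above; starts at 0.8 to 2.2. A turn lowers the foot 50 mm (8 mm per rad); it meets the pad at 4.5. Turning it free takes 7 to 8 N at the knob, and 8 N more per rad past contact. Held still, the knob pushes back with 0 to 4 N free, 6 to 7 N at 45 N on the foot.
- crank_grip (a point): Point to grip the raised leg's crank: on the axis of its upright black knob, 245 mm above the bench. Knob 24 mm in diameter, 60 mm tall, 26 mm of it above this point, 34 mm below down to the crank arm; spins freely on its pin, so the gripper need not turn. It runs on a circle of radius 60 mm; nothing within 60 mm of the circle stands higher than the arm.
- foot: Round rubber foot of the raised leg, 56 mm in diameter; origin at the centre of its sole, z up. The crank's axis is the vertical through it. It starts 30 to 42 mm above the bench, over a loose steel pad 80 mm in diameter, 12 mm thick. Past contact the rubber gives and the load grows 60 N per crank rad: firm from 20 N, too much at 130 N; up to 55 N stays when let go.
- crank2_grip (a point): The same point on the black knob of the other, equal leg, which already stands on its pad, 320 to 360 mm from the raised leg along the beam, to its left or right. It shows 37 mm of bright shaft between foot and dark tube, the raised leg at most 19 mm. This crank is to be left where it is.

How it is judged:
By the outcome, as a careful person would: the job done as asked, in the order asked, and still so for the second after the job is handed in, with the robot touching nothing.
It also fails if it takes over 38 s, if anything falls off the work surface, if the arm or the gripper's body presses on something with over 40 N, if the wrist force passes 120 N, or if a joint passes its speed limit or range.

ROBOT

A 6-joint arm with a two-finger parallel gripper is mounted at the origin on the work surface. World frame = base frame: x ahead of the robot, y to its left, z up, the work surface at z = 0. Lengths are in m, angles in rad, forces in N, time in s.
With the tool pointing down it reaches from about 0.3 to 0.775 m from the base axis. Payload 14.6 kg.
Tool frame: the origin (TCP) lies at the centre of the arm's flange, where the gripper is bolted on; the fingertips stand 199 mm ahead of it and the grasp point (between the pads) lies 180 mm ahead of it; z points along the fingers, y is the line along which they close (so a half turn about z gives the same grasp; the last joint's range is limited). The gripper opens to 94 mm and grips with 3 to 60 N. Pads are 16 mm wide; open, the fingers measure 119 mm over their backs; the gripper's body (75 mm by 177 mm) begins 78 mm behind the grasp point.
Start: joints at [-1.308, 0.3, 1.521, -0, 1.321, -0.067], TCP at [0.178, -0.52, 0.405] pointing down, gripper open.
Joint ranges: [-3.03, 3.03], [-0.79, 2.21], [0.23, 2.52], [-1.04, 4.18], [0, 3.07], [-2.55, 2.55]. Speed limits (rad/s): [2.22, 2.22, 2.57, 3.14, 3.14, 3.14].

INTERFACE

Orientations are given as [roll, pitch, yaw] about the fixed x, y, z axes, in that order (R = Rz(yaw) Ry(pitch) Rx(roll)).
In Python, from station import ctrl gives the robot as it stands. The module is installed in compiled form; this text tells all that it offers.
- The arm moves only by the tool servo_tool, never from a script. Its argument "motion" is a list of rows, each a list of 5 numbers: the closure, from 0 (fully open) to 1 (shut), then the shift along the world's x, y, z in cm, then the turn about the world's z in degrees. A call has 1 to 20 rows; each row is the pose to reach, as a shift and turn from the pose commanded when the call began; what a row does not reach only later rows make up. A row lasts 1/8 s, in which the tool goes at most 62.5 mm and 10.7 degrees, less where a joint would pass 70% of its speed; a pose out of reach is approached as far as the arm can. A call with a gripper value outside its range is refused whole. The fingers move at their own pace and stop on an object; "squeeze" is the grip in N (left out, the last holds). Time passes only in rows, so rows that repeat a pose let the fingers close. It gives the time, the measured TCP pose, the force, the opening and the grip force at its end, in the units of the state.
- ctrl.get_obs(): the state, without advancing time (a new reading comes with each control period).
- ctrl.camera(name): name is "side" or "top"; returns a dict with "image" (400x640x3 uint8, red, green, blue), "fx", "fy", "cx", "cy" (pixels), "camera_from_world" (4x4, takes a point from world to camera coordinates). Camera axes: x right, y up, looking along -z (the intrinsics and any distortion apply to the point x, -y, -z); pixel columns grow to the right and rows downward; lengths in m; the calibration is good to about 2 mm. A picture is of the moment at which its call begins. There is no depth.
- ctrl.hand_in(): hands the job in; it is judged then, once.
The state is a dict: "time_s": time; "qpos": joint angles; "joint_vel": joint speeds; "tau": joint torques, N m; "ee_pos": TCP position; "eef_rot": TCP orientation; "force": force on the tool from outside, world axes, zero at the start; "moment": the same for the moment, N m; "grip_width": finger opening in m; "grip_force": force on a finger pad.
Only numpy, scipy, OpenCV 4.12 (cv2) and the standard library are available. Lean on these libraries where they do the work, as an engineer would, in place of code of your own. Each camera call takes 0.05 s, during which the arm holds its last target. There are 200 camera calls.

## Working session

There is one attempt and no reset: what is moved stays moved. The work goes in short steps, Python scripts to look and compute and a tool call to move; the robot and the scene stay as the last step left them, time stands still between calls to the robot, and variables do not carry over. Pictures are saved under pics/ and viewed, at most 10 in all, crops included, and the job is handed in when it is done.

Besides the shell and the picture viewer there is one more tool, called after ">>>" by a JSON object that holds its "fn" and its "kwargs", one argument or row to a line. servo_tool: Moves the arm, as the interface text tells. Its arguments: {"type":"object","properties":{"motion":{"type":"array","items":{"type":"array","items":{"type":"number"}}},"squeeze":{"type":"number"}},"required":["motion"]}

```bash
mkdir -p pics; cat > h.py <<'E'
import numpy as np,cv2
from station import ctrl
def cam(n,f=None):
    c=ctrl.camera(n)
    if f: cv2.imwrite('pics/'+f,c['image'][:,:,::-1])
    return c
def proj(c,p):
    q=c['camera_from_world']@np.r_[p,1]
    return np.array([c['cx']+c['fx']*q[0]/-q[2], c['cy']+c['fy']*q[1]/q[2]])
def at_z(c,u,v,z):
    T=np.linalg.inv(c['camera_from_world']); d=T[:3,:3]@np.array([(u-c['cx'])/c['fx'],-(v-c['cy'])/c['fy'],-1]); o=T[:3,3]
    return o+d*(z-o[2])/d[2]
E
python3 - <<'E'
from h import *
for n in('top','side'):
    c=cam(n,n+'1.png');print(n,{k:v for k,v in c.items() if k!='image'})
print(ctrl.get_obs())
E
```

```text
top {'fx': 371.44613379165423, 'fy': 371.44613379165423, 'cx': 315.7154438377183, 'cy': 197.9944526626047, 'camera_from_world': array([[-6.41815009e-04, -9.99873587e-01,  1.58870712e-02,
         4.96737016e-03],
       [ 9.98171863e-01,  3.19591702e-04,  6.04386405e-02,
        -5.10772656e-01],
       [-6.04360776e-02,  1.58968179e-02,  9.98045476e-01,
        -8.34421121e-01],
       [ 0.00000000e+00,  0.00000000e+00,  0.00000000e+00,
         1.00000000e+00]])}
side {'fx': 508.66273831678535, 'fy': 508.66273831678535, 'cx': 328.09919656765106, 'cy': 198.17118172409343, 'camera_from_world': array([[-0.90341195, -0.42876877,  0.00204514,  0.44976385],
       [ 0.32743551, -0.68680854,  0.64890678, -0.27706468],
       [-0.27682635,  0.5868998 ,  0.76086517, -0.80063883],
       [ 0.        ,  0.        ,  0.        ,  1.        ]])}
{'time_s': 0.1, 'qpos': array([-1.30760302e+00,  3.00391251e-01,  1.52152304e+00, -7.51709506e-06,
        1.32069969e+00, -6.66239644e-02]), 'joint_vel': array([ 0.00019359, -0.00038952, -0.00116705,  0.00024076, -0.00080014,
        0.00076141]), 'tau': array([ 7.82167390e-04, -5.32644117e+01, -3.53283548e+01,  7.08883395e-02,
        2.34798691e-02, -9.07089384e-05]), 'ee_pos': array([ 0.17810387, -0.52032792,  0.40415458]), 'eef_rot': array([-3.14057310e+00, -6.07297003e-05,  3.29819105e-01]), 'force': array([-0.59080496, -0.77022503,  0.48187421]), 'moment': array([-0.00757265,  0.01512512, -0.00648752]), 'grip_force': 0.0, 'grip_width': 0.09384611983748775}
```

View pics/top1.png

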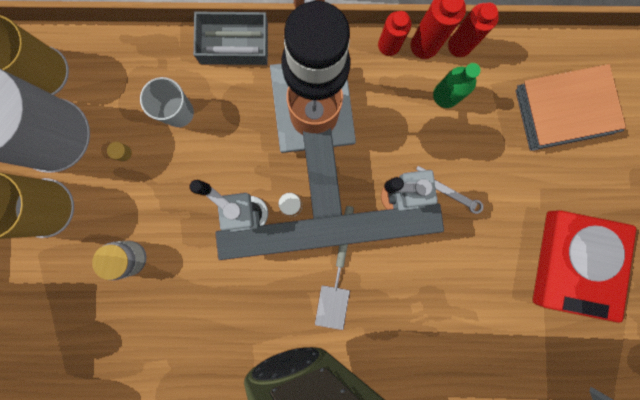

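View pics/side1.png

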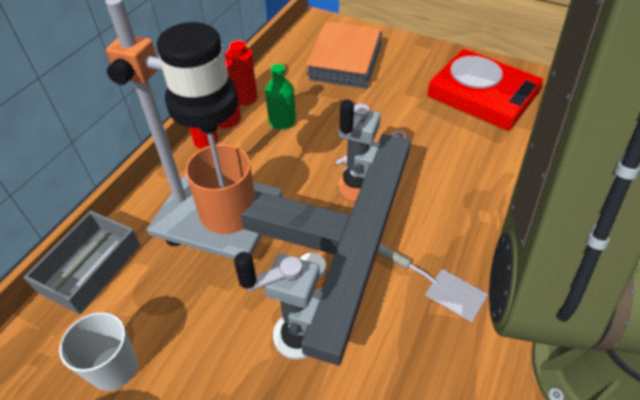

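```bash
python3 - <<'E'
from h import *
s=cv2.imread('pics/side1.png')
a=cv2.resize(s[230:370,220:350],(390,420),interpolation=cv2.INTER_CUBIC)
b=cv2.resize(s[90:230,310:440],(390,420),interpolation=cv2.INTER_CUBIC)
cv2.imwrite('pics/crop.png',np.hstack([a,b]))
t=cv2.imread('pics/top1.png')
cv2.imwrite('pics/crop2.png',cv2.resize(t[160:270,180:490],(775,275),interpolation=cv2.INTER_CUBIC))
E
```

```text
(no output)
```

View pics/crop.png

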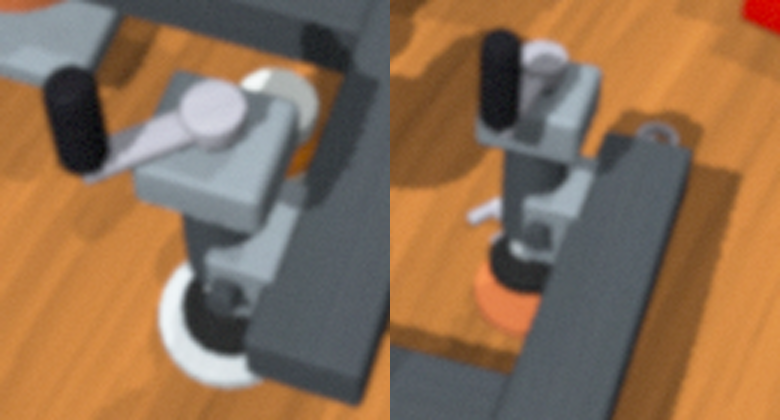

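View pics/crop2.png

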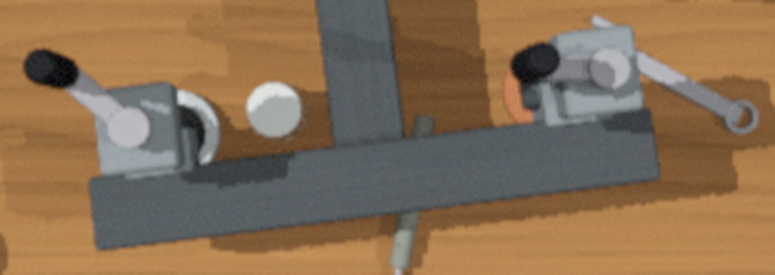

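```bash
python3 - <<'E'
from h import *
t=cam('top');s=cam('side')
print('camtop',np.linalg.inv(t['camera_from_world'])[:3,3])
for nm,cap in(('L',(231.6,210.8)),('R',(424,187.2))):
    a=at_z(t,*cap,0.218); print(nm,'axis',a, 'side cap',proj(s,a))
    for z in(0.0,0.012,0.03,0.036,0.042): print(z,'side',proj(s,[a[0],a[1],z]).round(1),'edges',[proj(s,[a[0]+.028*np.cos(k),a[1]+.028*np.sin(k),z]).round(0) for k in np.arange(4)*np.pi/2],'top',proj(t,[a[0],a[1],z]).round(1))
    for k in np.arange(0,6.28,np.pi/8):
        p=np.array([a[0]+.06*np.cos(k),a[1]+.06*np.sin(k),.271]); print(round(k,2),p.round(3),proj(t,p).round(0),proj(s,p).round(0))
E
```

```text
camtop [0.45941294 0.01839462 0.86358171]
L axis [0.47624483 0.15379625 0.218     ] side cap [293.51976417 262.31737454]
0.0 side [300.1 335.1] edges [array([285., 328.]), array([292., 350.]), array([315., 342.]), array([308., 321.])] top [251.4 213.2]
0.012 side [299.8 331.9] edges [array([285., 325.]), array([292., 347.]), array([315., 339.]), array([308., 318.])] top [250.5 213.1]
0.03 side [299.3 326.9] edges [array([284., 320.]), array([291., 342.]), array([315., 334.]), array([307., 313.])] top [249.3 213. ]
0.036 side [299.2 325.1] edges [array([284., 318.]), array([291., 340.]), array([315., 332.]), array([307., 311.])] top [248.8 212.9]
0.042 side [299.  323.4] edges [array([284., 317.]), array([291., 338.]), array([315., 330.]), array([307., 309.])] top [248.4 212.9]
0.0 [0.536 0.154 0.271] [225. 172.] [250. 223.]
0.39 [0.532 0.177 0.271] [211. 175.] [244. 237.]
0.79 [0.519 0.196 0.271] [198. 183.] [244. 252.]
1.18 [0.499 0.209 0.271] [190. 196.] [253. 266.]
1.57 [0.476 0.214 0.271] [187. 210.] [267. 276.]
1.96 [0.453 0.209 0.271] [189. 224.] [286. 280.]
2.36 [0.434 0.196 0
[... 1346 characters left out ...]
] [407. 158.] [331.  89.]
1.18 [ 0.54  -0.126  0.271] [400. 170.] [338.  97.]
1.57 [ 0.518 -0.122  0.271] [397. 184.] [350. 103.]
1.96 [ 0.495 -0.126  0.271] [400. 198.] [365. 105.]
2.36 [ 0.475 -0.139  0.271] [408. 211.] [379. 104.]
2.75 [ 0.462 -0.159  0.271] [421. 219.] [391.  99.]
3.14 [ 0.458 -0.182  0.271] [435. 222.] [399.  92.]
3.53 [ 0.462 -0.205  0.271] [449. 219.] [401.  83.]
3.93 [ 0.475 -0.224  0.271] [461. 211.] [398.  75.]
4.32 [ 0.495 -0.237  0.271] [469. 199.] [390.  68.]
4.71 [ 0.518 -0.242  0.271] [471. 184.] [378.  63.]
5.11 [ 0.54  -0.237  0.271] [468. 170.] [365.  61.]
5.5 [ 0.56  -0.224  0.271] [460. 158.] [352.  62.]
5.89 [ 0.573 -0.205  0.271] [448. 150.] [340.  66.]
```

```bash
python3 - <<'E'
from h import *
s=cam('side');im=s['image'][:,:,::-1]
k=np.linspace(0,2*np.pi,60)
out=[]
for (x,y),x0,y0 in(((.476,.154),250,270),((.5175,-.1817),320,130)):
    c=cv2.resize(im[y0:y0+90,x0:x0+90],None,fx=4.4,fy=4.4,interpolation=cv2.INTER_CUBIC)
    for z,r,col in((.012,.04,(255,0,0)),(.012,.028,(0,255,0)),(.036,.028,(0,0,255))):
        P=np.array([proj(s,[x+r*np.cos(a),y+r*np.sin(a),z]) for a in k])
        cv2.polylines(c,[((P+.5-[x0,y0])*4.4).astype(int)],True,col,1)
    out.append(c)
cv2.imwrite('pics/ov.png',np.hstack(out))
E
```

```text
(no output)
```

View pics/ov.png

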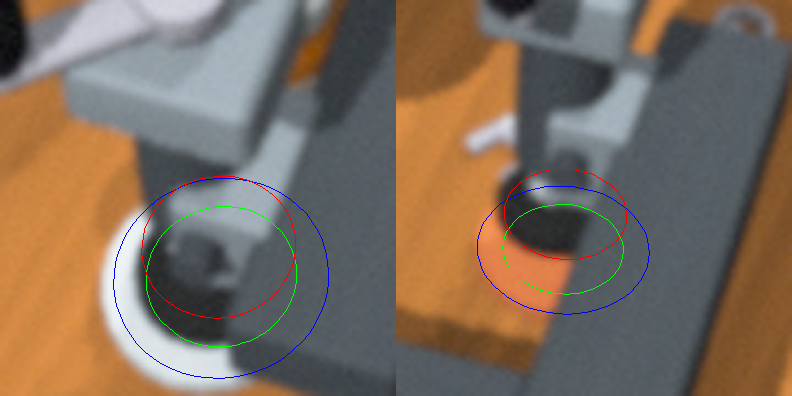

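```bash
python3 - <<'E'
from h import *
from scipy.optimize import least_squares
t=cam('top');s=cam('side')
def blob(c,x0,y0,x1,y1,th=45):
    g=c['image'][y0:y1,x0:x1].max(2); n,l,st,ce=cv2.connectedComponentsWithStats((g<th).astype(np.uint8))
    for i in range(1,n):
        if st[i,4]>30: print(st[i]+[x0,y0,0,0,0],ce[i]+[x0,y0])
print('top');blob(t,375,165,415,205);print('side');blob(s,330,90,362,140)
a=np.array([.5175,-.1817])
for k in(1.3,1.4,1.5,1.6,1.7):
    p=[a[0]+.06*np.cos(k),a[1]+.06*np.sin(k)]
    print(k,np.round(p,3),[[proj(c,[*p,z]).round(1) for z in(.212,.241,.271)] for c in(t,s)])
E
```

```text
top
[385 178  18  17 157] [392.81528662 185.78980892]
side
[341 101  12  32 333] [346.35435435 116.63063063]
1.3 [ 0.534 -0.124] [[array([390.3, 178.4]), array([394. , 176.5]), array([398.2, 174.3])], [array([340.7, 127. ]), array([341.1, 113.7]), array([341.5,  99.2])]]
1.4 [ 0.528 -0.123] [[array([389.6, 181.7]), array([393.2, 180. ]), array([397.4, 177.9])], [array([343.5, 128.5]), array([344. , 115.2]), array([344.5, 100.7])]]
1.5 [ 0.522 -0.122] [[array([389.2, 185.1]), array([392.9, 183.5]), array([397. , 181.6])], [array([346.6, 129.8]), array([347.1, 116.5]), array([347.7, 101.9])]]
1.6 [ 0.516 -0.122] [[array([389.2, 188.5]), array([392.8, 187. ]), array([397. , 185.3])], [array([349.8, 130.8]), array([350.4, 117.5]), array([351.1, 103. ])]]
1.7 [ 0.51  -0.122] [[array([389.5, 191.9]), array([393.2, 190.5]), array([397.3, 189. ])], [array([353.2, 131.7]), array([353.9, 118.4]), array([354.7, 103.9])]]
```

>>> {"fn": "servo_tool", "kwargs": {
  "motion": [
    [0.4,0,0,5,0],
    [0.4,3,3,9,0],
    [0.4,7,8,10,0],
    [0.4,11,13,10,0],
    [0.4,15,17.5,10,0],
    [0.4,19,22,10,0],
    [0.4,23,27,10,0],
    [0.4,27,31.5,10,0],
    [0.4,31,36,10,0],
    [0.4,33.2,38.8,10,0],
    [0.4,34.2,39.8,10,0],
    [0.4,34.2,39.8,10,0],
    [0.4,34.2,39.8,10,0],
    [0.4,34.2,39.8,10,0]
  ],
  "squeeze": 25
}}

```text
time_s: 2.1
ee_pos: [0.5196, -0.1232, 0.5048]
eef_rot: [3.141, -0.0, 0.328]
force: [0.1, 0.3, -0.3]
grip_width: 0.0563
grip_force: 0.0
```

```bash
python3 - <<'E'
from h import *
s=cam('side','side2.png');o=ctrl.get_obs();print(o['ee_pos'],o['eef_rot'],o['force'],o['qpos'])
E
```

```text
[ 0.51965868 -0.1231149   0.50483257] [ 3.14138569e+00 -1.93658650e-04  3.28530502e-01] [ 0.04273186  1.14516654 -0.07305456] [-3.01206266e-01  2.07593499e-01  1.40603663e+00 -5.32641996e-05
  1.52768413e+00  9.41061868e-01]
```

View pics/side2.png

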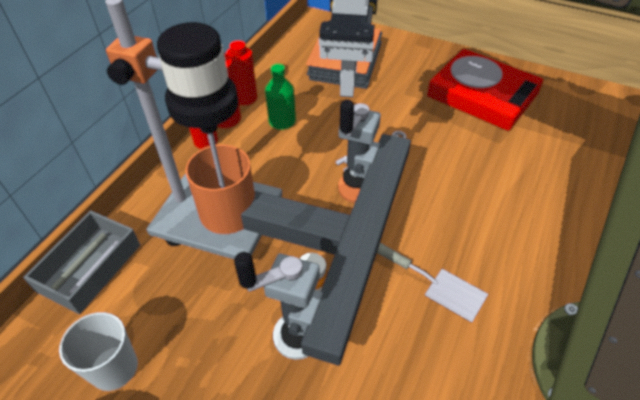

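>>> {"fn": "servo_tool", "kwargs": {
  "motion": [
    [0.4,0,0,-3,0],
    [0.4,0,0,-6,0],
    [0.4,0,0,-8,0],
    [0.4,0,0,-8,0],
    [0.4,0,0,-8,0],
    [1,0,0,-8,0],
    [1,0,0,-8,0],
    [1,0,0,-8,0],
    [1,0,0,-8,0],
    [1,0,0,-8,0],
    [1,0,0,-8,0]
  ],
  "squeeze": 25
}}

```text
time_s: 3.52
ee_pos: [0.5201, -0.1223, 0.4247]
eef_rot: [-3.142, -0.0, 0.33]
force: [-0.3, 1.2, 1.9]
grip_width: 0.0236
grip_force: 25.0
```

>>> {"fn": "servo_tool", "kwargs": {
  "motion": [
    [1,0.89,-0.1,0,0],
    [1,1.76,-0.34,0,0],
    [1,2.58,-0.71,0,0],
    [1,3.34,-1.19,0,0],
    [1,4.02,-1.78,0,0],
    [1,4.6,-2.46,0,0],
    [1,5.07,-3.23,0,0],
    [1,5.43,-4.06,0,0]
  ]
}}

```text
time_s: 4.53
ee_pos: [0.575, -0.1621, 0.4248]
eef_rot: [-3.14, -0.002, 0.331]
force: [3.1, 9.4, 2.8]
grip_width: 0.0232
grip_force: 25.0
```

```bash
cat > st.py <<'E'
from h import *
o=ctrl.get_obs();p=o['ee_pos'];d=p[:2]-[.5175,-.1817];r=np.linalg.norm(d);e=d/r;t=np.array([e[1],-e[0]])
print(o['time_s'],p,'r',r,'k',np.arctan2(d[1],d[0]),'F',o['force'],'rad',o['force'][:2]@e,'tan',o['force'][:2]@t,'w',o['grip_width'],'pitch',o['eef_rot'])
E
python3 st.py
```

```text
4.525 [ 0.57497538 -0.16212035  0.42478569] r 0.060718871511279776 k 0.3283313314804869 F [3.07759348 9.35509436 2.83870921] rad 5.9298744664694 tan -7.862948615622499 w 0.023177952807211553 pitch [-3.13971327e+00 -1.94259960e-03  3.30952287e-01]
```

>>> {"fn": "servo_tool", "kwargs": {
  "motion": [
    [1,0.32,-0.87,0,0],
    [1,0.42,-1.76,0,0],
    [1,0.38,-2.66,0,0],
    [1,0.2,-3.54,0,0],
    [1,-0.11,-4.39,0,0],
    [1,-0.53,-5.18,0,0],
    [1,-1.08,-5.9,0,0],
    [1,-1.72,-6.52,0,0],
    [1,-2.45,-7.05,0,0],
    [1,-3.25,-7.46,0,0]
  ]
}}

```text
time_s: 5.78
ee_pos: [0.5422, -0.2375, 0.4248]
eef_rot: [3.141, -0.002, 0.33]
force: [6.3, 3.0, 0.4]
grip_width: 0.0234
grip_force: 25.0
```

```bash
python3 st.py; python3 - <<'E'
from h import *
c=cam('side');x0,y0=300,80
cv2.imwrite('pics/s3.png',cv2.resize(c['image'][y0:y0+140,x0:x0+140,::-1],None,fx=4,fy=4,interpolation=cv2.INTER_CUBIC))
E
```

```text
5.775 [ 0.54222936 -0.23745566  0.42478493] r 0.060993728357738225 k -1.153335048633641 F [6.29807233 3.01364877 0.44350867] rad -0.20134305342583012 tan -6.979058316362068 w 0.023441440670086636 pitch [ 3.14089272e+00 -2.44025801e-03  3.30242454e-01]
```

View pics/s3.png

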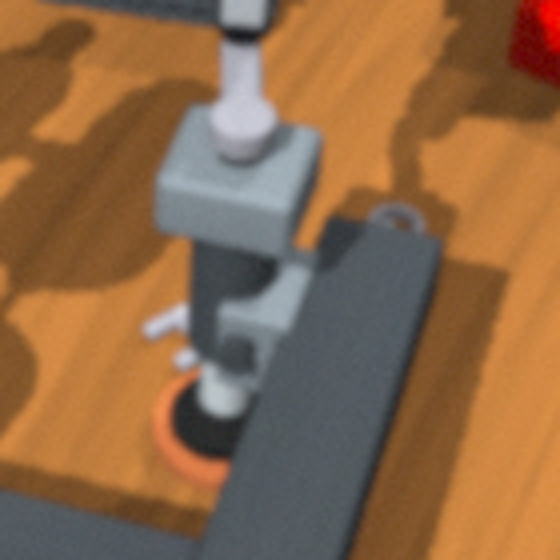

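>>> {"fn": "servo_tool", "kwargs": {
  "motion": [
    [1,-0.56,-0.21,0,0],
    [1,-1.14,-0.35,0,0],
    [1,-1.73,-0.44,0,0]
  ]
}}

```text
time_s: 6.2
ee_pos: [0.525, -0.2419, 0.4248]
eef_rot: [3.14, -0.003, 0.33]
force: [9.0, 0.4, -2.2]
grip_width: 0.0236
grip_force: 25.0
```

```bash
python3 st.py
```

```text
6.2 [ 0.52501274 -0.24185927  0.42484024] r 0.060626554259905624 k -1.4465587019028339 F [ 9.02764875  0.41291011 -2.24958525] rad 0.7089630412511806 tan -9.00923460108236 w 0.02356343158942426 pitch [ 3.14025496e+00 -2.59718391e-03  3.30095126e-01]
```

>>> {"fn": "servo_tool", "kwargs": {
  "motion": [
    [1,-0.6,-0.03,0,0],
    [1,-1.2,0,0,0]
  ]
}}

```text
time_s: 6.45
ee_pos: [0.5131, -0.2419, 0.4248]
eef_rot: [3.14, -0.003, 0.33]
force: [10.9, -1.7, -1.7]
grip_width: 0.0234
grip_force: 25.0
```

```bash
python3 st.py
```

```text
6.45 [ 0.5130839  -0.24193376  0.42483238] r 0.060395426924690465 k -1.6439813654393858 F [10.89040924 -1.70274491 -1.68403602] rad 0.9018832119770089 tan -10.985761711036885 w 0.0233541113761074 pitch [ 3.1397749e+00 -2.9065556e-03  3.3001787e-01]
```

>>> {"fn": "servo_tool", "kwargs": {
  "motion": [
    [1,-0.6,0.09,0,0]
  ]
}}

```text
time_s: 6.58
ee_pos: [0.5071, -0.2411, 0.4248]
eef_rot: [3.14, -0.003, 0.33]
force: [12.1, -2.1, -2.3]
grip_width: 0.0235
grip_force: 25.0
```

```bash
python3 st.py
```

```text
6.575 [ 0.50709042 -0.24106779  0.42483854] r 0.06027348954790573 k -1.7443723864459697 F [12.10437054 -2.10712234 -2.32422461] rad -0.015035047069952784 tan -12.286395921038412 w 0.023454292309318395 pitch [ 3.13954682e+00 -3.00932484e-03  3.29983556e-01]
```

>>> {"fn": "servo_tool", "kwargs": {
  "motion": [
    [1,-0.58,0.14,0,0]
  ]
}}

```text
time_s: 6.7
ee_pos: [0.5013, -0.2397, 0.4249]
eef_rot: [3.139, -0.003, 0.33]
force: [12.8, -1.5, -3.6]
grip_width: 0.0238
grip_force: 25.0
```

```bash
python3 st.py;  python3 - <<'E'
from h import *
c=cam('side');x0,y0=300,80
cv2.imwrite('pics/s4.png',cv2.resize(c['image'][y0:y0+140,x0:x0+140,::-1],None,fx=4,fy=4,interpolation=cv2.INTER_CUBIC))
E
```

```text
6.7 [ 0.50132911 -0.23971271  0.42485532] r 0.060224351760964724 k -1.8426431506813725 F [12.79409281 -1.47938327 -3.55183428] rad -2.0102979686738873 tan -12.721481351249713 w 0.02378039122200089 pitch [ 3.13925824 -0.0031813   0.32991662]
```

View pics/s4.png

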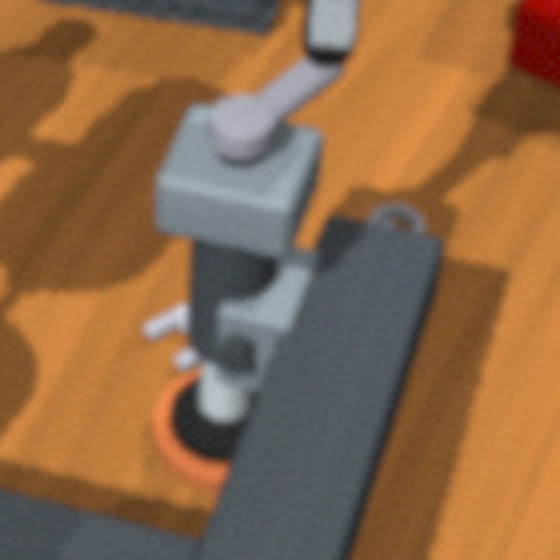

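>>> {"fn": "servo_tool", "kwargs": {
  "motion": [
    [1,0,0,0,0],
    [1,0,0,0,0],
    [0.4,0,0,0,0],
    [0.4,0,0,0,0],
    [0.4,0,0,0,0],
    [0.4,0,0,0,0],
    [0.4,0,0,3,0],
    [0.4,0,0,7,0],
    [0.4,0,0,12,0],
    [0.4,0,0,12,0],
    [0.4,0,0,12,0]
  ]
}}

```text
time_s: 8.12
ee_pos: [0.5008, -0.2397, 0.5438]
eef_rot: [-3.141, 0.001, 0.33]
force: [0.1, -0.6, -0.2]
grip_width: 0.0566
grip_force: 0.0
```

```bash
python3 - <<'E'
from h import *
c=cam('side');x0,y0=300,60
cv2.imwrite('pics/s5.png',cv2.resize(c['image'][y0:y0+150,x0:x0+150,::-1],None,fx=4,fy=4,interpolation=cv2.INTER_CUBIC))
print(ctrl.get_obs()['force'])
E
```

```text
[-0.25468147 -0.48444085 -0.24835735]
```

View pics/s5.png

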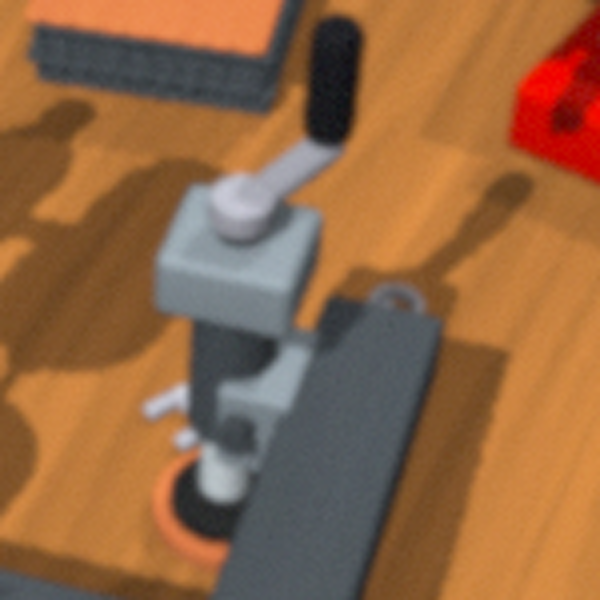

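The gripper is clear of the knob (knob at crop 335,80). The crank stayed where I left it and the foot sits on its orange pad.

```bash
python3 -c "
from station import ctrl
print(ctrl.hand_in())"
```

```text
the job is handed in; nothing more can be done
None
```

I turned the raised leg's crank (the one on the robot's right) clockwise until its foot stood on the pad. The crank had grown from about 7 to 13 N by then, which puts an estimated 38 N on the foot. I then let go, left the other crank alone, and handed the job in at about 8 s.

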